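# Open the vacuum packer's filter box

### The job

Open the filter box of the vacuum packer with the fingertips: press the orange snap tab all the way in, then push the released blue cover straight off its seat, over the tab, until it lies flat on the grey ledge beyond and the filter is uncovered. Only push the cover, never lift it, and leave the jar, the oil bottle, the spare filter cartridge and the screwdriver where they are.

Things in the scene. Friction and masses are not known exactly. Their poses are not given: they have to be found in the camera images.
- filter_box: Metal filter box fixed to the bench, 240 mm long (x = -75 to 165 mm), 120 mm wide. Origin on the bench below the middle of the cover's seat; z up, x level, the way the cover is pushed off; yaw varies widely. Seat: flat top 50 mm above the bench, x = -75 to 46 mm, with the filter opening (66 mm along x, 72 along y) round the origin. Side rails, inner faces at y = +-52 mm, reach 60 mm above the bench.
- rear (a point): Point on the flat free seat behind the cover, 65 mm behind (-x) the box's origin, on its centre line, 50 mm above the bench; axes as the box's. Here the fingers come down to push the cover's rear edge, which is 20 mm ahead. Two corner stops 8 mm high (x = -51 to -47.5 mm in the box's frame) stand against the rails, with a gap of 84 mm between them in the middle.
- ledge (a point): Point on the grey ledge where the cover's centre should end, 103 mm along x from the box's origin, 46 mm above the bench; axes as the box's. The ledge runs from x = 46 mm (a 4 mm step down from the seat) to 161 mm, where a lip 12 mm high stops the cover. The side rails run along it too.
- cover: Loose blue plastic slab, 90 mm along x, 100 along y, 16 thick, about 0.2 kg, with a white stripe along its rear (-x) edge, the edge to push. Origin: centre of its underside. It starts on the seat at the box's origin, front edge 3 mm from the tab, which stops it until pressed. Once its centre is over 91 mm along the box's x it drops 4 mm onto the ledge; the lip stops it at 116 mm.
- tab_top (a point): Centre of the flat top of the orange snap tab, 64 mm along x from the box's origin, on its centre line. The top is 32 mm along the box's x, 44 mm along its y, and stands 58 mm above the bench (8 mm above the seat, 8 mm below the cover's top) until pressed straight down into the ledge. The cover's front edge is about 19 mm behind this point.
- tab (a joint): Travel of the snap tab, m: 0 standing up (0 to 0.0015 at the start), 0.0115 fully in (its top is then 46.5 mm above the bench, nearly flush with the ledge). It takes about 4 N to move, has no return spring and stays where it is left; the cover can pass over it from about 0.009.
- jar: Bystander: amber glass jar with red cap, 60 mm wide, 85 mm high, standing on the bench beside the box; origin at the centre of its underside. Leave it alone.
- oil: Bystander: white oil bottle with yellow label and black cap, 52 mm wide, 105 mm high, standing on the bench beside the box; origin at the centre of its underside. Leave it alone.
- cartridge: Bystander: spare white filter cartridge, 56 mm wide, 58 mm high, standing on the bench beside the box; origin at the centre of its underside. Leave it alone.
- driver: Bystander: screwdriver 170 mm long lying on the bench beside the box, along its own x axis. Leave it alone.
Not all that is in view belongs to the job. There is more than one size of the cover; the job needs the middle-sized.

How it is judged (in metres and radians):
On the way, in this order (a step that is already met when the one before it is completed fails the run):
1. the snap tab is pressed in (10 mm or more) while the cover still lies on its seat (value of joint tab above 0.01 m and x of cover in the frame of filter_box below 0.012 m), for 0.1 s.
2. the cover has been pushed along the box off its seat (x of cover in the frame of filter_box above 0.0905 m), for 0.1 s.
At the end, for the whole second after the job is handed in: The cover rests flat (0.03 rad) on the ledge, off its seat: centre 90.5 to 120 mm along the box, within 6 mm of its centre line, underside 43 to 48.5 mm above the bench. The tab is in (9 mm or more). Bystanders are upright, within 20 mm of their starts (x of cover in the frame of filter_box between 0.0905 and 0.12 m and y of cover in the frame of filter_box between -0.006 and 0.006 m and z of cover in the frame of filter_box between 0.043 and 0.0485 m and angle between cover's own z axis and vertical below 0.03 rad and linear speed of cover below 0.01 m/s and value of joint tab above 0.009 m and distance of each of jar, oil, cartridge, driver from where it was at the start of the episode below 0.02 m and angle between each of jar, oil, cartridge's own z axis and vertical below 0.2 rad); the robot touches nothing.
It fails at once if the cover is lifted (its centre more than 8 mm above its seat) or tipped by more than 0.25 rad (z of cover in the frame of filter_box above 0.058 m or angle between cover's own z axis and vertical above 0.25 rad).
It fails at once if a bystander is moved more than 20 mm or tipped (distance of any of jar, oil, cartridge, driver from where it was at the start of the episode above 0.02 m or angle between any of jar, oil, cartridge's own z axis and vertical above 0.2 rad).
It also fails if it takes over 40 s, if anything falls off the work surface, if the arm or the gripper's body presses on something with over 40 N, if the wrist force passes 120 N, or if a joint passes its speed limit or range.

### The arm

A 6-joint arm with a two-finger parallel gripper is mounted at the origin on the work surface. World frame = base frame: x ahead of the robot, y to its left, z up, the work surface at z = 0. Lengths are in mm, angles in rad, forces in N, time in s.
With the tool pointing down it reaches from about 300 to 775 mm from the base axis. Payload 14.6 kg.
Tool frame: the origin (TCP) lies between the finger pads; the fingertips stand 11 mm ahead of it and the grasp point (between the pads) lies 8 mm behind it; z points along the fingers, y is the line along which they close (so a half turn about z gives the same grasp; the last joint's range is limited). The gripper opens to 94 mm and grips with 3 to 60 N. Pads are 16 mm wide; open, the fingers measure 119 mm over their backs; the gripper's body (75 mm by 177 mm) begins 78 mm behind the grasp point.
Start: joints at [1.033, 0.3, 1.521, -0, 1.321, -0.067], TCP at [249.475, 490.154, 216.446] pointing down, gripper open.
Joint ranges: [-3.03, 3.03], [-0.79, 2.21], [0.23, 2.52], [-1.04, 4.18], [0, 3.07], [-2.55, 2.55]. Speed limits (rad/s): [2.22, 2.22, 2.57, 3.14, 3.14, 3.14].

### API

Orientations are given as [roll, pitch, yaw] about the fixed x, y, z axes, in that order (R = Rz(yaw) Ry(pitch) Rx(roll)).
In Python, from cell import manip gives the robot as it stands. The module is installed in compiled form; this text tells all that it offers.
- The arm moves only by the tool arm_command, never from a script. Its argument "rows" is one flat list of numbers, 5 for each row, row after row: the shift along the world's x, y, z in mm, then the turn about the world's z in degrees, then the finger opening in mm, from 0 to 94. In form: [dx, dy, dz, twist, jaw, dx, dy, dz, twist, jaw, ...]. A call has 1 to 5 rows; each row shifts and turns the commanded pose from where the row before left it; what a row does not reach is not made up. A row lasts 1/8 s, in which the tool goes at most 62.5 mm and 10.7 degrees, less where a joint would pass 70% of its speed; a pose out of reach is approached as far as the arm can. A call is refused whole if a number of a shift passes 62.5 or a number of a turn 10.7, either way. A call with a gripper value outside its range is refused whole. The fingers move at their own pace and stop on an object; "newtons" is the grip in N (left out, the last holds). Time passes only in rows, so rows that do not move let the fingers close. It gives the time, the measured TCP pose, the force and the opening at its end, in the units of the state.
- manip.read_state(): the state, without advancing time (a new reading comes with each control period).
- manip.camera(name): name is "side" or "top"; returns a dict with "image" (384x512x3 uint8, blue, green, red), "z_map" (384x512 float32, mm along the optical axis (not along the pixel's ray), 0 where there is no reading), "fx", "fy", "cx", "cy" (pixels), "pose" (4x4, takes a point from camera to world coordinates). Camera axes: x right, y down, z forward; pixel columns grow to the right and rows downward; lengths in mm; the calibration is good to about 2 mm. A picture is of the moment at which its call begins.
- manip.sign_off(): hands the job in, once; it reports no verdict.
The state is a dict: "clock": time; "joints": joint angles; "qd": joint speeds; "effort": joint torques, N m; "eef_pos": TCP position; "eef_rot": TCP orientation; "wrist_force": force on the tool from outside, world axes, zero at the start; "moment": the same for the moment, N m; "finger_gap": finger opening in mm.
Only numpy, scipy, OpenCV 4.12 (cv2) and the standard library are available. Lean on these libraries where they do the work, as an engineer would, in place of code of your own. Each camera call takes 0.05 s, during which the arm holds its last target. There are 200 camera calls.

## Working session

There is one attempt and no reset: what is moved stays moved. The work goes in short steps, Python scripts to look and compute and a tool call to move; the robot and the scene stay as the last step left them, time stands still between calls to the robot, and variables do not carry over. Pictures are saved under pics/ and viewed, on a budget of 10 in all, crops included, one or two more only if the job needs it, and the job is handed in when it is done.

Besides the shell and the picture viewer there is one more tool, called by a JSON object that holds its "method" and its "body", one argument or row to a line. arm_command: Moves the arm, as the interface text tells. Its arguments: {"type":"object","properties":{"rows":{"type":"array","items":{"type":"number"}},"newtons":{"type":"number"}},"required":["rows"]}

```bash
mkdir -p pics; cat > h.py <<'E'
import numpy as np, cv2, pickle
from cell import manip
def snap(n,tag):
    c=manip.camera(n); pickle.dump(c,open(f'{tag}.pkl','wb')); cv2.imwrite(f'pics/{tag}.png',c['image']); return c
def load(tag): return pickle.load(open(f'{tag}.pkl','rb'))
def xyz(c):
    v,u=np.mgrid[:384,:512]; z=c['z_map']
    p=np.stack([(u-c['cx'])/c['fx']*z,(v-c['cy'])/c['fy']*z,z],-1)
    return p@c['pose'][:3,:3].T+c['pose'][:3,3]
def ray(c,u,v,h):
    d=c['pose'][:3,:3]@np.array([(u-c['cx'])/c['fx'],(v-c['cy'])/c['fy'],1]); o=c['pose'][:3,3]
    return o+d*(h-o[2])/d[2]
E
python3 -c "
from h import *
a=snap('top','t0');b=snap('side','s0')
cv2.imwrite('pics/both0.png',cv2.resize(np.hstack([a['image'],b['image']]),(800,300),interpolation=cv2.INTER_AREA))
print(a['pose'],b['pose'],a['fx'],manip.read_state())"
```

```text
[[ 1.21622551e-02 -9.99012767e-01  4.27266988e-02  5.32668682e+02]
 [-9.99831447e-01 -1.15622699e-02  1.42615712e-02 -8.34713473e+01]
 [-1.37534741e-02 -4.28929500e-02 -9.98985003e-01  9.92321730e+02]
 [ 0.00000000e+00  0.00000000e+00  0.00000000e+00  1.00000000e+00]] [[ 9.90673151e-01 -9.81770041e-02  9.44880088e-02  4.97715425e+02]
 [-1.34513203e-01 -5.93974855e-01  7.93158288e-01 -8.20760797e+02]
 [-2.17464031e-02 -7.98470505e-01 -6.01641045e-01  6.31472734e+02]
 [ 0.00000000e+00  0.00000000e+00  0.00000000e+00  1.00000000e+00]] 382.0927058476624 {'clock': 0.1, 'joints': array([ 1.03340514e+00,  3.00433028e-01,  1.52149605e+00, -1.41442987e-05,
        1.32073432e+00, -6.66197922e-02]), 'qd': array([ 0.00035948, -0.00031678, -0.00176213, -0.00105542, -0.00122733,
       -0.00061852]), 'effort': array([ 1.16514566e-04, -5.32643545e+01, -3.53286409e+01,  7.08823744e-02,
        2.33760016e-02, -3.38906580e-05]), 'eef_pos': array([249.36593864, 489.96906095, 215.94318803]), 'eef_rot': array([-3.14052338e+00, -5.76092627e-05,  2.67082474e+00]), 'wrist_force': array([-0.51133698,  0.67213395,  0.45692953]), 'moment': array([0.00809335, 0.00231786, 0.00718952]), 'finger_gap': 94.03894523136809}
```

View pics/t0.png

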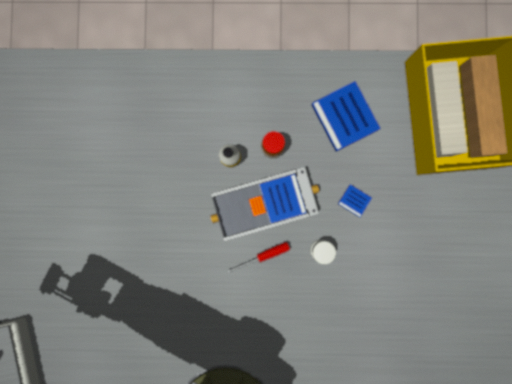

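View pics/s0.png

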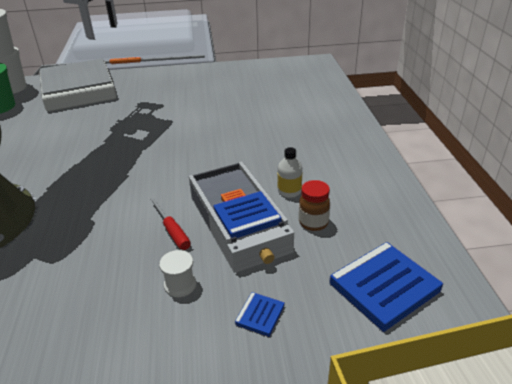

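The top view shows three blue slabs: the one in the box at (282,198), a big one at (346,116) and a small one at (355,200). The middle-sized slab, in the box next to the orange tab at (258,205), is the one I need. Now I'll measure it and check it in a crop.

```bash
cat > m.py <<'E'
from h import *
def blobs(c,lo,hi,amin=60):
    m=cv2.inRange(cv2.cvtColor(c['image'],cv2.COLOR_BGR2HSV),lo,hi)
    return [k for k in cv2.findContours(m,cv2.RETR_EXTERNAL,cv2.CHAIN_APPROX_NONE)[0] if cv2.contourArea(k)>amin]
def rect(c,k,h):
    p=np.array([ray(c,u,v,h)[:2] for u,v in k[:,0]],np.float32)
    return cv2.minAreaRect(p)
E
python3 -c "
from m import *
for tag in('t0','s0'):
  c=load(tag)
  for n,lo,hi,h in(('blue',(105,120,60),(130,255,255),66),('orange',(5,170,150),(14,255,255),58)):
    for k in blobs(c,lo,hi):
      print(tag,n,k[:,0].mean(0).round(),[np.round(x,1) for x in rect(c,k,h)])
c=load('t0');P=xyz(c)
# rails: points at z 55..64 near box
sub=np.zeros((384,512),bool);sub[160:245,205:325]=1
for lo,hi in((56,63),(63,70),(47,54),(42,47)):
  m=sub&(P[...,2]>lo)&(P[...,2]<hi);q=P[m][:,:2].astype(np.float32);print(lo,hi,m.sum(),[np.round(x,1) for x in cv2.minAreaRect(q)])
for n,u,v in(('seatmid',308,188),('ledge',235,210),('cover',282,198),('tab',258,206),('jar',274,143),('oil',229,153),('cart',324,250),('drv',274,252)): print(n,P[v,u].round(1))
s=load('s0')['image'][150:280,170:340]
cv2.imwrite('pics/crop0.png',np.hstack([cv2.resize(c['image'][155:250,200:330],(560,409),interpolation=2)[:, :400],cv2.resize(s,(400,409),interpolation=2)]))
"
```

```text
t0 blue [355. 199.] [array([ 554.4, -312.6]), array([61.7, 47.4]), np.float64(59.5)]
t0 blue [280. 199.] [array([ 552.7, -130.8]), array([98.2, 77.5]), np.float64(16.9)]
t0 blue [348. 114.] [array([ 761.4, -295.5]), array([132.8, 102.9]), np.float64(27.6)]
t0 orange [257. 205.] [array([535.7, -74.6]), array([42.1, 29.7]), np.float64(17.4)]
s0 blue [261. 315.] [array([ 549.1, -372.4]), array([64.6, 52.7]), np.float64(58.4)]
s0 blue [386. 286.] [array([ 747.6, -343. ]), array([139.7, 122.1]), np.float64(27.5)]
s0 blue [249. 218.] [array([ 555.9, -143.3]), array([101.1, 103.6]), np.float64(17.0)]
s0 orange [233. 195.] [array([534.8, -72. ]), array([42.2, 20.3]), np.float64(16.9)]
56 63 909 [array([ 546.1, -101.5]), array([280.2, 197.2]), np.float64(88.4)]
63 70 1484 [array([558.6, -91.6]), array([190.3, 197.5]), np.float64(4.6)]
47 54 962 [array([ 548.8, -105.9]), array([274.4, 186. ]), np.float64(87.8)]
42 47 1371 [array([578. , -85.7]), array([187.4, 239.6]), np.float64(14.6)]
seatmid [ 580.1 -199.9   50.9]
ledge [523.7 -20.4  44.9]
cover [ 554.4 -135.3   66.2]
tab [534.3 -77.3  58.9]
jar [ 684.8 -113.9   86.7]
oil [657.   -8.5 105.7]
cart [ 429.5 -238.9   56.8]
drv [ 419.3 -118.7   25.2]
```

View pics/crop0.png

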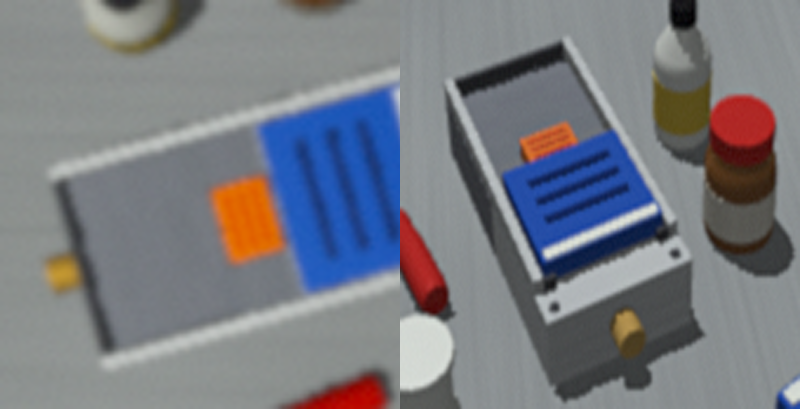

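The crop confirms it: the blue cover sits in the box with its white stripe at the rear, and the orange tab is in front of it. The box origin is about (554.4, -136.3) with its x axis at 107°, and the tab is at about (535.7, -75). I'll move above the tab with the fingers closed and the tool yaw at 107°.

{"method": "arm_command", "body": {
  "rows": [24,-47,0,-9,0,24,-47,0,-9,0,24,-47,0,-9,0,24,-47,0,-9,0,24,-47,0,-10,0]
}}

```text
clock: 0.72
eef_pos: [369.9, 253.6, 216.3]
eef_rot: [-3.141, 0.0, 1.863]
wrist_force: [0.5, 0.1, -0.3]
finger_gap: 47.4
```

{"method": "arm_command", "body": {
  "rows": [24,-47,0,0,0,24,-47,0,0,0,24,-47,0,0,0,24,-47,0,0,0,24,-47,0,0,0]
}}

```text
clock: 1.35
eef_pos: [489.9, 18.4, 216.3]
eef_rot: [-3.141, -0.0, 1.868]
wrist_force: [-0.6, 0.8, 0.4]
finger_gap: 0.7
```

{"method": "arm_command", "body": {
  "rows": [23,-47,0,0,0,22,-46,0,0,0,0,0,0,0,0,0,0,0,0,0]
}}

```text
clock: 1.85
eef_pos: [534.1, -72.4, 216.1]
eef_rot: [-3.141, -0.001, 1.868]
wrist_force: [0.5, 0.0, -0.4]
finger_gap: 0.8
```

{"method": "arm_command", "body": {
  "rows": [0,0,-50,0,0,0,0,-50,0,0,0,0,-35,0,0,0,0,-6,0,0,0,0,0,0,0]
}}

```text
clock: 2.48
eef_pos: [534.9, -72.3, 76.6]
eef_rot: [3.141, 0.0, 1.869]
wrist_force: [0.5, 0.2, -0.1]
finger_gap: 0.6
```

```bash
python3 -c "
from h import *
c=snap('side','s1')['image'];t=snap('top','t1')['image']
cv2.imwrite('pics/c1.png',np.hstack([cv2.resize(c[130:280,160:330],(453,400)),cv2.resize(t[155:255,205:290],(340,400))]))"
```

```text
(no output)
```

View pics/c1.png

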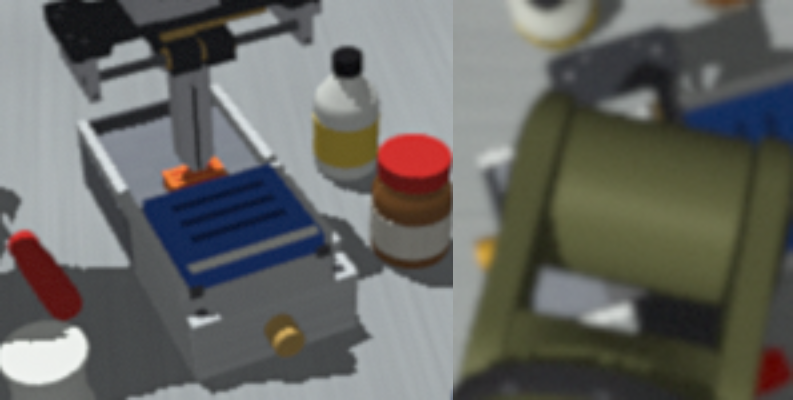

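The closed fingers are over the tab, about 8 mm up and clear of the cover (fingertips near crop pixel (195,165)). Next I press straight down until the fingertips reach z = 46.5, which puts the TCP at 57.5.

{"method": "arm_command", "body": {
  "rows": [0,0,-6,0,0,0,0,-4,0,0,0,0,-4,0,0,0,0,-4,0,0,0,0,0,0,0]
}}

```text
clock: 3.2
eef_pos: [534.8, -72.9, 57.6]
eef_rot: [3.141, 0.0, 1.868]
wrist_force: [1.5, 1.3, 5.4]
finger_gap: 0.5
```

{"method": "arm_command", "body": {
  "rows": [0,0,-0.6,0,0,0,0,-0.4,0,0,0,0,0,0,0]
}}

```text
clock: 3.58
eef_pos: [534.9, -72.9, 57.5]
eef_rot: [3.14, 0.001, 1.868]
wrist_force: [-3.0, 0.7, 15.7]
finger_gap: 0.3
```

The force rose to 15.7 N with z stopped at 57.5, so the tab has bottomed out. I'll lift, then go to the rear point with the jaw at about 45 mm.

{"method": "arm_command", "body": {
  "rows": [0,0,5,0,0,0,0,45,0,0,0,0,50,0,45,10,-31,0,0,45,10,-31,0,0,45]
}}

```text
clock: 4.2
eef_pos: [554.6, -135.5, 156.7]
eef_rot: [3.141, 0.0, 1.869]
wrist_force: [1.2, 0.9, -0.3]
finger_gap: 26.9
```

{"method": "arm_command", "body": {
  "rows": [9,-32,0,0,45,9,-31,0,0,45,0,0,0,0,45,0,0,0,0,45]
}}

```text
clock: 4.7
eef_pos: [572.1, -197.2, 156.0]
eef_rot: [-3.141, -0.001, 1.868]
wrist_force: [-0.8, 0.4, -0.0]
finger_gap: 45.1
```

```bash
python3 -c "
from m import *
s=snap('side','s2');t=snap('top','t2')
for k in blobs(s,(5,170,110),(14,255,255),40): print(rect(s,k,46.5))
P=xyz(s)
m=cv2.inRange(cv2.cvtColor(s['image'],cv2.COLOR_BGR2HSV),(5,170,110),(14,255,255))>0
m[:150]=0;m[240:]=0;q=P[m];print(m.sum(),np.median(q,0),np.percentile(q[:,2],[10,90]))
c=s['image']
cv2.imwrite('pics/c2.png',np.hstack([cv2.resize(c[130:280,160:330],(453,400))]))"
```

```text
((259.8521423339844, 700.3307495117188), (27.255714416503906, 91.69546508789062), 89.19810485839844)
44 [530.09991622 -65.90769994  46.76220193] [45.74927838 48.12917818]
```

View pics/c2.png

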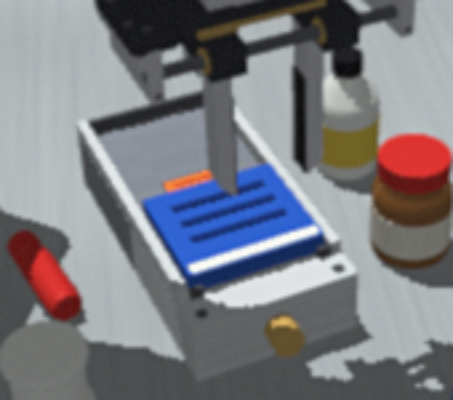

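The tab top now measures 46.8 mm, so it is in, and the cover is still on its seat. I'll lower behind the cover with the fingertips at about 55 mm.

{"method": "arm_command", "body": {
  "rows": [0.5,-1.5,-45,0,45,0,0,-30,0,45,0,0,-10,0,45,0,0,-5,0,45,0,0,0,0,45]
}}

```text
clock: 5.42
eef_pos: [573.4, -199.3, 67.3]
eef_rot: [3.141, 0.001, 1.868]
wrist_force: [-0.6, 0.5, -0.2]
finger_gap: 45.0
```

```bash
python3 -c "
from m import *
s=snap('side','s3')
c=s['image']
cv2.imwrite('pics/c3.png',np.hstack([cv2.resize(c[130:280,160:330],(453,400))]))"
```

```text
(no output)
```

View pics/c3.png

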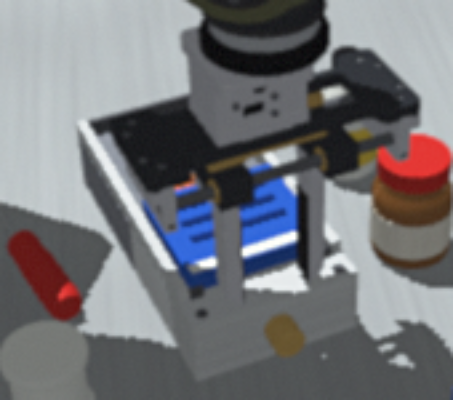

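The fingers are behind the stripe, between the corner stops. I'll lower 2 mm and push along the box's x axis.

{"method": "arm_command", "body": {
  "rows": [0,0,-2,0,45,-1.8,5.7,0,0,45,-1.8,5.7,0,0,45,-1.8,5.8,0,0,45,-1.8,5.8,0,0,45]
}}

```text
clock: 6.1
eef_pos: [565.7, -176.0, 64.6]
eef_rot: [3.141, 0.0, 1.868]
wrist_force: [0.6, -1.4, 1.5]
finger_gap: 45.2
```

{"method": "arm_command", "body": {
  "rows": [-1.8,5.7,0,0,45,-1.7,5.7,0,0,45,-1.7,5.7,0,0,45,-1.8,5.8,0,0,45,-1.8,5.8,0,0,45]
}}

```text
clock: 6.72
eef_pos: [556.9, -147.3, 64.6]
eef_rot: [3.141, 0.0, 1.868]
wrist_force: [0.2, -2.1, 1.6]
finger_gap: 44.8
```

{"method": "arm_command", "body": {
  "rows": [-1.8,5.7,0,0,45,-1.7,5.7,0,0,45,-1.7,5.7,0,0,45,-1.8,5.8,0,0,45,-1.8,5.8,0,0,45]
}}

```text
clock: 7.35
eef_pos: [547.7, -118.3, 64.1]
eef_rot: [-3.141, -0.001, 1.868]
wrist_force: [0.3, -0.2, -1.4]
finger_gap: 44.8
```

{"method": "arm_command", "body": {
  "rows": [-1.8,5.7,0,0,45,-1.7,5.7,0,0,45,-1.7,5.7,0,0,45,-1.8,5.8,0,0,45,-1.3,4.3,0,0,45]
}}

```text
clock: 7.98
eef_pos: [539.8, -91.4, 64.5]
eef_rot: [-3.142, -0.0, 1.868]
wrist_force: [-0.0, -0.3, -0.9]
finger_gap: 44.9
```

```bash
cat > chk.py <<'E'
import sys
from m import *
tag=sys.argv[1]
s=snap('side','s'+tag);t=snap('top','t'+tag)
R=np.array([[-.2924,.9563],[-.9563,-.2924]])
for n,c in(('s',s),('t',t)):
  for k in blobs(c,(105,120,40),(130,255,255),150):
    r=rect(c,k,62);print(n,R@(np.array(r[0])-[554.4,-136.3]),r[1:])
cv2.imwrite(f'pics/c{tag}.png',np.hstack([cv2.resize(s['image'][130:280,160:330],(453,400)),cv2.resize(t['image'][155:255,205:290],(340,400))]))
E
python3 chk.py 4
```

```text
s [-221.50294504   72.77667062] ((65.111328125, 53.11574172973633), 58.09458541870117)
s [-251.38408898 -126.78699307] ((140.28367614746094, 122.96566772460938), 27.594593048095703)
s [98.00411958 40.3383967 ] ((39.99054718017578, 113.08366394042969), 1.4641729593276978)
s [108.33813156 -23.72302402] ((90.71544647216797, 43.863155364990234), 88.8270492553711)
t [106.8476857   34.56424192] ((45.333946228027344, 26.052152633666992), 72.33745574951172)
t [-169.56342332   51.74450898] ((61.95498275756836, 47.65481185913086), 59.51193618774414)
t [-213.88823318 -152.07055408] ((133.3296356201172, 103.3327407836914), 27.576520919799805)
```

View pics/c4.png

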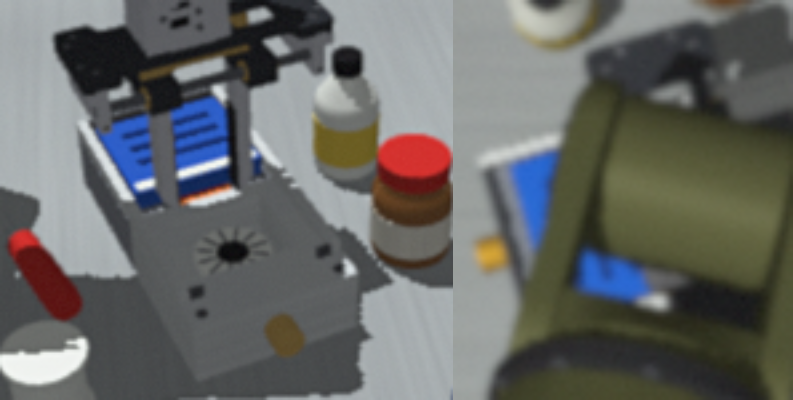

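The cover is on the ledge at roughly x = 100 mm or more, and the filter is uncovered. I'll back off a little, lift straight up and move away, then verify.

{"method": "arm_command", "body": {
  "rows": [1.5,-5,0,0,45,0,0,30,0,45,0,0,60,0,45,0,0,60,0,45,0,60,0,0,45]
}}

```text
clock: 8.7
eef_pos: [543.1, -38.9, 219.1]
eef_rot: [3.134, 0.004, 1.863]
wrist_force: [0.7, 1.2, -0.1]
finger_gap: 45.2
```

{"method": "arm_command", "body": {
  "rows": [-20,55,0,0,45,-20,55,0,0,45,-20,55,0,0,45,-20,55,0,0,45,0,0,0,0,45]
}}

```text
clock: 9.32
eef_pos: [460.4, 185.8, 214.6]
eef_rot: [3.141, -0.0, 1.872]
wrist_force: [0.2, -0.0, 0.3]
finger_gap: 45.1
```

```bash
python3 chk.py 5; python3 -c "
from m import *
t=load('t5');P=xyz(t);R=np.array([[-.2924,.9563],[-.9563,-.2924]])
m=cv2.inRange(cv2.cvtColor(t['image'],cv2.COLOR_BGR2HSV),(105,120,40),(130,255,255))>0
q=P[m];b=(q[:,:2]-[554.4,-136.3])@R.T;k=(b[:,0]>40)&(b[:,0]<165)&(abs(b[:,1])<60)
A=np.c_[b[k],np.ones(k.sum())];print(k.sum(),np.linalg.lstsq(A,q[k,2],rcond=None)[0],np.median(q[k,2]))
a=load('t0')['image'].astype(int);d=abs(a-t['image']).max(2)
for n,u,v in(('jar',274,143),('oil',229,153),('cart',324,250),('drv',274,252)): print(n,np.median(d[v-6:v+7,u-6:u+7]))"; python3 -c "
from h import *
print(manip.read_state()['wrist_force'])"
```

```text
s [-221.02319877   72.87532489] ((64.99192810058594, 53.13411331176758), 58.98487854003906)
s [-251.44192284 -126.85183509] ((140.6319580078125, 122.9305191040039), 27.508211135864258)
s [ 9.47208586e+01 -6.87069427e-02] ((100.4684066772461, 107.92681884765625), 16.97766876220703)
t [1.08788584e+02 5.23371704e-02] ((98.93170928955078, 77.71854400634766), 17.104366302490234)
t [-169.55511268   51.80049521] ((61.96926498413086, 47.66936111450195), 59.411800384521484)
t [-213.84697174 -152.05636386] ((133.35906982421875, 103.34754943847656), 27.62104606628418)
1306 [-1.30380765e+00  7.73271879e-02  2.16036866e+02] 62.05723728031916
jar 18.0
oil 9.0
cart 15.0
drv 15.0
[-0.0374393  -0.02982887 -0.68311728]
```

View pics/t5.png

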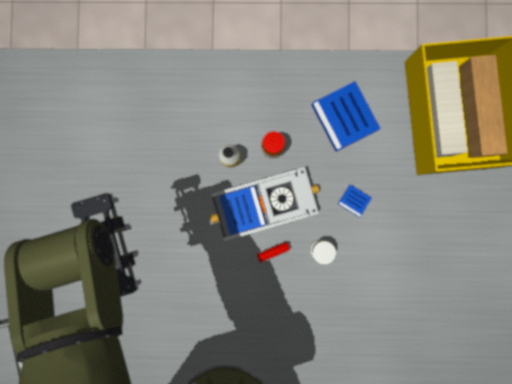

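The blue patch puts the cover centre at x ≈ 102.5 and y ≈ 0, with its top at 62 mm. The plane fit gave a slope of -1.3, which looks like stray pixels, so I'll refit on the cover interior before handing in.

```bash
python3 -c "
from m import *
t=load('t5');P=xyz(t);R=np.array([[-.2924,.9563],[-.9563,-.2924]])
m=cv2.inRange(cv2.cvtColor(t['image'],cv2.COLOR_BGR2HSV),(105,120,40),(130,255,255))>0
q=P[m];b=(q[:,:2]-[554.4,-136.3])@R.T;k=(b[:,0]>70)&(b[:,0]<142)&(abs(b[:,1])<44)
print('z range',np.percentile(q[k,2],[0,2,50,98,100]))
k&=abs(q[:,2]-62)<8
f=np.linalg.lstsq(np.c_[b[k],np.ones(k.sum())],q[k,2],rcond=None)[0];print(k.sum(),f)
if np.hypot(*f[:2])<.03: print('flat',manip.sign_off())"
```

```text
z range [57.27538068 58.5347654  62.07736667 65.85302303 67.44456621]
1067 [-9.02478831e-04  2.81435874e-03  6.22225770e+01]
the job is handed in; nothing more can be done
flat None
```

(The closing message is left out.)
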